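# Set the tube mixer's timer dial and start it

## Robot

A 7-joint arm with a two-finger parallel gripper is mounted at the origin on the work surface. World frame = base frame: x ahead of the robot, y to its left, z up, the work surface at z = 0. Lengths are in m, angles in degrees, forces in N, time in s.
With the tool pointing down it reaches from about 0.425 to 0.875 m from the base axis. Payload 4.7 kg.
Tool frame: the origin (TCP) lies on the centre line of the jaws, within the pads' length; the fingertips stand 11 mm ahead of it and the grasp point (between the pads) lies 8 mm behind it (finger_overhang is the x of the fingertips in the tool frame, in m); x points along the fingers, z is the direction in which the jaws open and shut, and the axes are right-handed (so a half turn about x gives the same grasp; the last joint's range is limited). The gripper opens to 87 mm and grips with 3 to 60 N. Pads are 19 mm wide; open, the fingers measure 117 mm over their backs; the gripper's body (75 mm by 190 mm) begins 51 mm behind the grasp point.
Start: joints at [76.725, 18.392, -4.016, 83.108, 1.295, 78.541, -3.26], TCP at [0.158, -0.63, 0.234] pointing down, gripper open.
Joint ranges: [-163.93, 163.93], [-17.29, 119.83], [-79.2, 71.16], [3.27, 140.29], [-89.18, 269.18], [5.43, 117.66], [-154.24, 154.24]. Speed limits (degrees/s): [147.25, 147.25, 180, 180, 180, 180, 180].

## Interface

Orientations are given as [roll, pitch, yaw] about the fixed x, y, z axes, in that order (R = Rz(yaw) Ry(pitch) Rx(roll)).
In Python, from cell import get_obs, read_camera, sign_off, cut_out, finger_overhang gives the robot as it stands.
- The arm moves only by the tool servo_tool, never from a script. Its argument "rows" is one flat list of numbers, 5 for each row, row after row: the shift along the world's x, y, z in mm, then the turn about the world's z in degrees, then the closure, from 0 (fully open) to 1 (shut). A call has 1 to 10 rows; each row is the pose to reach, as a shift and turn from the pose commanded when the call began; what a row does not reach only later rows make up. A row lasts 1/12 s, in which the tool goes at most 41.7 mm and 7.16 degrees, less where a joint would pass 70% of its speed; a pose out of reach is approached as far as the arm can. A call with a gripper value outside its range is refused whole. The fingers move at their own pace and stop on an object; "force" is the grip in N (left out, the last holds). Time passes only in rows, so rows that repeat a pose let the fingers close. It gives the time, the measured TCP pose, the force and the opening at its end, in the units of the state.
- get_obs(): the state, without advancing time (a new reading comes with each control period).
- read_camera(name): name is "scene" or "top" or "wrist"; returns a dict with "frame" (420x560x3 uint8, blue, green, red), "range_z" (420x560 float32, m along the optical axis (not along the pixel's ray), 0 where there is no reading), "intrinsics" (3x3 intrinsics, pixels), "cam_to_world" (4x4, takes a point from camera to world coordinates); the wrist camera has in their place "tool_from_camera" (4x4, takes a point from camera to tool coordinates, whose origin is the TCP and whose axes are the tool frame's). Camera axes: x right, y down, z forward; pixel columns grow to the right and rows downward; lengths in m; the calibration is good to about 2 mm. A picture is of the moment at which its call begins: read the wrist's pose just before it.
- sign_off(): hands the job in, once; it reports no verdict.
Trained networks look in a picture, given as the dict that the camera call returned (one of the last four; its "shot" number tells which), for a name from the list of things; names that differ only in an ending like _2 or _b are one class to them, and where a whole thing is asked for, a point or a joint stands for the part that bears it (a point fixed in the world has none). Each returns a list of dicts, best first, with "score" (0 to 1); they miss things now and then, are a little off and sometimes report something else, mostly with a low value. They report only what shows in the picture. A call takes as long as a camera call.
- cut_out(name, picture): "pixels" (420x560 bool, what is visible of it) and "extent" ([centre column, centre row, width, height] in pixels, round what is visible of it).
The state is a dict: "time_s": time; "qpos": joint angles; "joint_velocities": joint speeds; "effort": joint torques, N m; "tool_pos": TCP position; "tool_rot": TCP orientation; "force": force on the tool from outside, world axes, zero at the start; "wrist_torque": the same for the moment, N m; "grip_width": finger opening in m.
Only numpy, scipy, OpenCV 4.12 (cv2) and the standard library are available. Lean on these libraries where they do the work, as an engineer would, in place of code of your own. Each camera call takes 0.05 s, during which the arm holds its last target.

## Task

Set the run time on the roller mixer: with a fingertip against a fin, gently push the dial round, without pinching it or lifting it off its seat, until its index mark lines up with the one long line of the scale. Only then press the start button fully down and let it go, leaving the dial set. Leave the sample tubes, the specimen cup and the tube rack where they are.

Things in the scene. Friction and masses are not known exactly. Their poses are not given: they have to be found in the camera images.
- mixer: fixed white roller mixer, 260 x 300 mm, deck 70 mm above the table; origin under its centre at table height, z up. In its frame: dial axis at x -45, y +35 mm, start button at x -85, y -105 mm; beyond the dial three black rollers (24 mm thick, 230 mm long, along y, axes at x +55, +85, +115, height 82 mm) with two sample tubes on them.
- dial: white dial on the deck; turns about the vertical either way, no stops. Origin on its axis, at the disc's underside, 72 mm above the table; x along the index mark, z up. Disc 112 mm across, its top 84 mm above the table. Stays where it is left; 0.12 N m turns it (3 N at 40 mm from the axis). Only its weight and a light spring (6 N in all) hold it down. Over 15 N on it counts as pinching or forcing.
- hub_top (a point): centre of the top of the dial's hub (28 mm across), 104 mm above the table. From the hub three upright radial fins run outwards over the disc, 120 degrees apart, 10 mm thick, 20 mm high, tops level with the hub. The index fin (dial's +x) is the longest: it reaches the rim, 56 mm from the axis, and has a black line along its top and a small black nose at its foot; the other two end at 46 mm.
- index_tip (a point): tip of the dial's index mark (the black nose of the longest fin), 62 mm from the dial's axis, 74 mm above the table; turns with the dial
- long_line (a point): inner end of the target line: the one long, broad black line (18 x 5 mm; all the others are 7 x 2 mm, every 20 degrees) printed on the metal scale plate, 166 mm across, round the dial. The point lies 64 mm from the dial's axis, 71 mm above the table; the line runs radially outwards from it. It does not move during the work.
- start (a joint): white round start button, 32 mm across, pressed straight down: 0 up, 0.006 m fully down; a spring returns it; 5 N presses it fully down
- start_top (a point): centre of the top of the start button, 92 mm above the table when up; its fixed round housing is 48 mm across, top 82 mm above the table
- tube_a: loose capped sample tube, 13 mm thick, 112 mm long, lying on the rollers; leave alone. Origin 47.5 mm from its round end, on its axis.
- tube_b: the other loose sample tube on the rollers, same size; leave alone
- cup: loose specimen cup with a red lid, 60 mm across, 70 mm high, on the table beside the mixer's start button; origin at the centre of its underside; leave alone
- rack: loose wire rack, 132 x 84 mm, 68 mm high, with capped tubes up to 110 mm, on the table on the mixer's other side; origin at the centre of its underside; leave alone

How it is judged (in metres and radians):
On the way, in this order (a step that is already met when the one before it is completed fails the run):
1. the dial's index mark is lined up with the long scale line and the dial is at rest (horizontal distance between index_tip and long_line below 0.006 m and angular speed of dial below 0.05 rad/s), for 0.2 s.
2. the start button is pressed fully down (over 4.5 mm of its 6 mm) (value of joint start above 0.0045 m), for 0.05 s.
At the end, for the whole second after the job is handed in: index tip within 6 mm of the inner end of the long line (about 5 degrees), dial at rest and on its seat, button released (all of step 1 and height (world z) of dial below 0.075 m and value of joint start below 0.002 m); the robot touches nothing.
It fails at once if the start button is pressed (over 3 mm) while the dial is not set (value of joint start above 0.003 m and horizontal distance between index_tip and long_line above 0.006 m).
It fails at once if the dial is pinched or forced (over 15 N) (contact force between the fingers and dial above 15 N).
It fails at once if the dial is lifted more than 3 mm off its seat (height (world z) of dial above 0.075 m).
It fails at once if a sample tube, the cup or the rack is moved more than 15 mm (distance of any of tube_a, tube_b, cup, rack from where it was at the start of the episode above 0.015 m).
It also fails if it takes over 51 s, if anything falls off the work surface, if the arm or the gripper's body presses on something with over 40 N, if the wrist force passes 120 N, or if a joint passes its speed limit or range.

## Working session

There is one attempt and no reset: what is moved stays moved. The work goes in short steps, Python scripts to look and compute and a tool call to move; the robot and the scene stay as the last step left them, time stands still between calls to the robot, and variables do not carry over. Pictures are saved under pics/ and viewed, and the job is handed in when it is done.

Besides the shell and the picture viewer there is one more tool, called after ">>>" as name(argument=value, ...) on one line, values as JSON. servo_tool: Moves the arm, as the interface text tells. Its arguments: {"type":"object","properties":{"rows":{"type":"array"},"force":{"type":"number"}},"required":["rows"]}

```bash
mkdir -p pics; ls; python3 - <<'E'
from cell import *
import cv2
o=get_obs();print(o, finger_overhang)
for n in ["scene","top"]:
    p=read_camera(n);cv2.imwrite(f"pics/{n}0.png",p["frame"]);print(n,p["intrinsics"],p["cam_to_world"])
E
```

```text
pics
{'time_s': 0.0, 'qpos': array([76.72451711, 18.4385591 , -4.01562461, 83.17524065,  1.29465647,
       78.54036788, -3.26163466]), 'joint_velocities': array([-0.02126911, -0.03814464,  0.0602115 , -0.0726204 ,  0.05844795,
        0.04811469, -0.05155465]), 'effort': array([ 7.38175856e-06, -4.91300368e+01, -4.04548701e-01, -3.12524021e+01,
       -6.41582161e-02,  4.39174077e-02,  1.63275818e-04]), 'tool_pos': array([ 0.15799127, -0.62995656,  0.23246421]), 'tool_rot': array([-177.16132952,   89.89092334,  106.92229561]), 'force': array([ 0.04635149,  0.27071025, -0.52329544]), 'wrist_torque': array([ 0.02534192,  0.02671634, -0.00367285]), 'grip_width': 0.08678563782503705} 0.011
scene [[493.20946035   0.         278.43899855]
 [  0.         493.20946035 209.28391209]
 [  0.           0.           1.        ]] [[ 0.82823941  0.42237096 -0.36826926  1.05859943]
 [ 0.56036651 -0.6207711   0.54829975 -0.58805534]
 [ 0.00297498 -0.66048922 -0.75082963  0.95361763]
 [ 0.          0.          0.          1.        ]]
top [[444.19453767   0.         276.36349796]
 [  0.         444.19453767 204.46567488]
 [  0.           0.           1.        ]] [[-1.56004056e-03 -9.74104229e-01  2.26094045e-01  3.97113646e-01]
 [-9.99990151e-01  5.80186780e-04 -4.40021672e-03  7.06127540e-02]
 [ 4.15509294e-03 -2.26098683e-01 -9.74095540e-01  1.01609497e+00]
 [ 0.00000000e+00  0.00000000e+00  0.00000000e+00  1.00000000e+00]]
```

View pics/scene0.png

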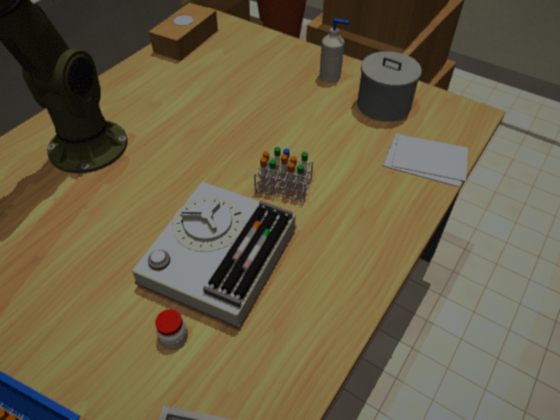

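View pics/top0.png

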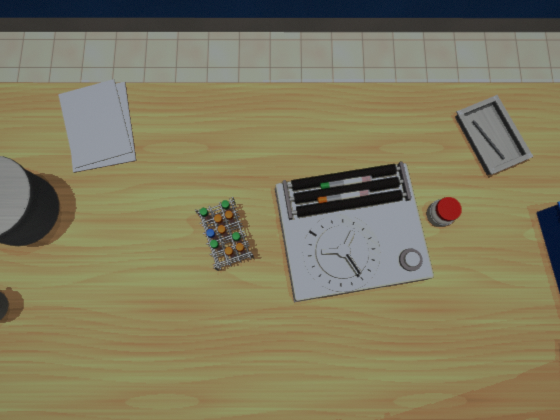

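The scene view shows the mixer at about (215,250). In the top view the dial centre is near (341,253), the index fin points towards (358,275), the long line is possibly at (313,233) and the button is at (411,260). I'll measure these and zoom in.

```bash
cat > h.py <<'E'
from cell import *
import numpy as np, cv2
def ray(p,u,v,z):
    K=p["intrinsics"];T=p["cam_to_world"]
    d=T[:3,:3]@np.linalg.solve(K,[u,v,1]);s=(z-T[2,3])/d[2]
    return T[:3,3]+s*d
def dep(p,u,v):
    K=p["intrinsics"];T=p["cam_to_world"];z=p["range_z"][int(round(v)),int(round(u))]
    return T[:3,3]+T[:3,:3]@(np.linalg.solve(K,[u,v,1])*z)
def proj(p,X):
    T=np.linalg.inv(p["cam_to_world"]);c=T[:3,:3]@X+T[:3,3];q=p["intrinsics"]@c;return q[:2]/q[2]
E
python3 - <<'E'
from h import *
for n,(x0,y0,x1,y1) in {"top":(270,150,440,310),"scene":(130,170,310,330)}.items():
    p=read_camera(n)
    cv2.imwrite(f"pics/{n}_z.png",cv2.resize(p["frame"][y0:y1,x0:x1],None,fx=4,fy=4,interpolation=cv2.INTER_CUBIC))
    np.save(n+".npy",p,allow_pickle=True)
    for nm in ["mixer","dial","start","index_tip","hub_top","cup","rack"]:
        try:
            r=cut_out(nm,p)
            if r:
                e=r[0]["extent"]; print(n,nm,round(r[0]["score"],2),np.round(e,1),dep(p,e[0],e[1]).round(4))
        except Exception as ex: print(nm,ex)
E
```

```text
top mixer 0.59 [355.2 233.2 155.4 140.9] [ 0.5505 -0.1007  0.0852]
top dial 0.87 [343.6 254.4  51.2  53. ] [ 0.5037 -0.072   0.1014]
top start 0.51 [410.6 261.5  12.9  16. ] [ 0.4896 -0.2113  0.0946]
top index_tip 0.79 [341.2 254.6  53.5  55.5] [0.3971 0.0706 1.0161]
top hub_top 0.88 [342.5 252.2  60.   56. ] [ 0.5077 -0.0693  0.1052]
top cup 0.55 [446.6 212.3  33.9  30.8] [ 0.5988 -0.3046  0.0708]
top rack 0.6 [227.  237.3  55.2  71.3] [0.5455 0.1733 0.0627]
scene mixer 0.86 [214.9 253.6 162.2 145.9] [ 0.5822 -0.1298  0.0699]
scene dial 0.86 [206.1 221.   48.7  40. ] [ 0.5194 -0.0807  0.0916]
scene start 0.67 [159.5 258.5  12.2  17.3] [ 0.504  -0.2176  0.0915]
scene index_tip 0.64 [206.4 218.7  57.3  40.4] [ 0.5227 -0.0818  0.1029]
scene hub_top 0.8 [207.9 220.2  51.   42.2] [ 0.5252 -0.0804  0.0979]
scene rack 0.56 [283.8 176.6  60.1  56. ] [0.5604 0.1781 0.044 ]
```

View pics/top_z.png

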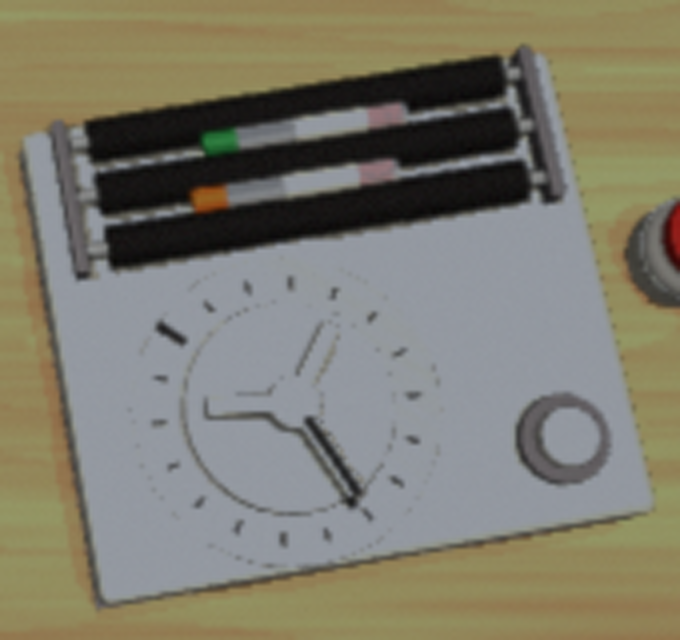

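View pics/scene_z.png

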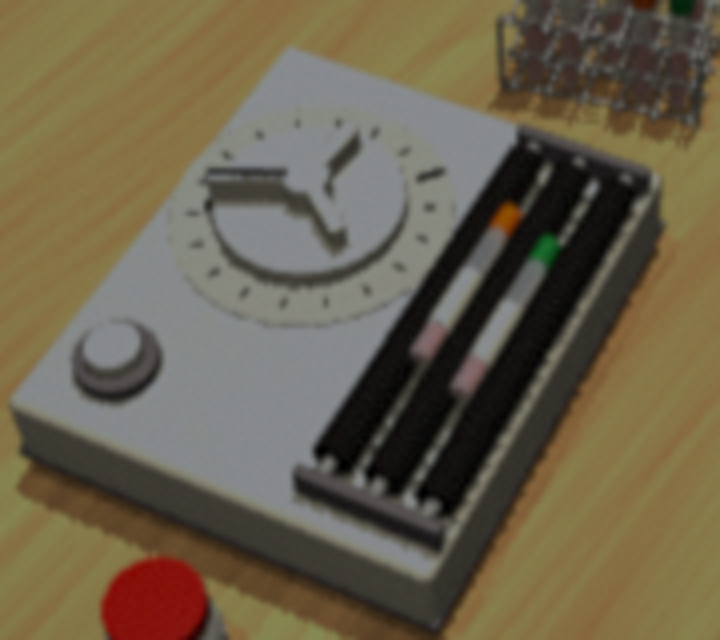

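```bash
python3 - <<'E'
from h import *
D={"top":((270,150),dict(cBL=(103,603,.07),cBR=(652,507,.07),cTR=(545,52,.07),cTL=(22,138,.07),ll_in=(185,343,.071),ll_out=(160,325,.071),fin_in=(309,421,.104),fin_out=(353,500,.104),btn=(572,436,.092),hub=(296,403,.104))),
"scene":((130,170),dict(cnear=(15,405,.07),cfar=(290,48,.07),cR=(660,178,.07),cB=(435,578,.07),ll_in=(418,180,.071),ll_out=(443,171,.071),fin_in=(285,172,.104),fin_out=(208,174,.104),nose=(208,205,.074),btn=(112,345,.092),hub=(305,180,.104)))}
for n,(o,d) in D.items():
    p=np.load(n+".npy",allow_pickle=True).item()
    P={}
    for k,(X,Y,z) in d.items():
        P[k]=ray(p,o[0]+(X+.5)/4-.5,o[1]+(Y+.5)/4-.5,z); print(n,k,P[k].round(4), dep(p,o[0]+(X+.5)/4-.5,o[1]+(Y+.5)/4-.5).round(4))
    f=P['fin_out']-P['fin_in'];print('fin ang',np.degrees(np.arctan2(f[1],f[0])),np.linalg.norm(f))
E
```

```text
top cBL [0.4116 0.0271 0.07  ] [0.4121 0.0257 0.0411]
top cBR [ 0.4607 -0.2632  0.07  ] [ 0.4609 -0.2641  0.0675]
top cTR [ 0.7127 -0.2237  0.07  ] [ 0.7356 -0.2451  0.0011]
top cTL [0.6629 0.069  0.07  ] [ 6.827e-01  6.890e-02 -5.000e-04]
top ll_in [ 0.5482 -0.0185  0.071 ] [ 0.5478 -0.0183  0.0737]
top ll_out [ 0.558  -0.0053  0.071 ] [ 0.5578 -0.0052  0.072 ]
top fin_in [ 0.5024 -0.0783  0.104 ] [ 0.5022 -0.0781  0.1052]
top fin_out [ 0.4622 -0.0992  0.104 ] [ 0.4643 -0.1046  0.0745]
top btn [ 0.4958 -0.2167  0.092 ] [ 0.4959 -0.2171  0.0908]
top hub [ 0.5117 -0.0719  0.104 ] [ 0.5118 -0.0721  0.1025]
fin ang -152.5510513376877 0.0453252502095254
scene cnear [ 0.4663 -0.264   0.07  ] [ 0.4648 -0.2631  0.0676]
scene cfar [0.4152 0.0261 0.07  ] [0.4139 0.0272 0.0683]
scene cR [0.6654 0.0661 0.07  ] [0.6368 0.1138 0.0057]
scene cB [ 0.7159 -0.2205  0.07  ] [ 0.7132 -0.2176  0.063 ]
scene ll_in [ 0.5486 -0.0163  0.071 ] [ 0.5499 -0.0177  0.0732]
scene ll_out [ 0.5566 -0.0023  0.071 ] [ 0.5567 -0.0025  0.0712]
scene fin_in [ 0.5014 -0.0755  0.104 ] [ 0.5035 -0.0774  0.1072]
scene fin_out [ 0.4661 -0.1013  0.104 ] [ 0.4683 -0.1031  0.1071]
scene nose [ 0.4611 -0.1021  0.074 ] [ 0.4612 -0.1022  0.0741]
scene btn [ 0.4962 -0.215   0.092 ] [ 0.496  -0.2149  0.0917]
scene hub [ 0.5147 -0.0737  0.104 ] [ 0.5144 -0.0735  0.1037]
fin ang -143.7931412526291 0.04367759928064879
```

>>> servo_tool(rows=[18,33,0,5,1,36,66,0,10,1,54,99,0,15,1,72,132,0,20,1,90,165,0,25,1,108,198,0,30,1,126,231,0,35,1,144,264,0,40,1,162,297,0,45,1,162,297,0,45,1], force=10)

```text
time_s: 1.73
tool_pos: [0.3248, -0.3266, 0.2342]
tool_rot: [62.0, 89.9, 31.8]
force: [0.7, 0.1, 0.2]
grip_width: 0.0285
```

>>> servo_tool(rows=[18,33,0,4,1,36,66,0,8,1,54,99,0,12,1,72,132,0,16,1,90,165,0,20,1,108,198,0,24,1,126,231,0,28,1,144,264,0,31,1,163,297,0,31,1,163,297,0,31,1])

```text
time_s: 2.57
tool_pos: [0.4859, -0.0282, 0.2345]
tool_rot: [47.6, 89.7, 48.3]
force: [-0.3, 1.2, 0.6]
grip_width: 0.0006
```

```bash
python3 - <<'E'
from h import *
from scipy.spatial.transform import Rotation as R
o=get_obs();print(o['time_s'],o['tool_pos'],o['tool_rot'],o['grip_width'],o['qpos'].round(1),o['force'])
p=read_camera("wrist")
T=np.eye(4);T[:3,:3]=R.from_euler('xyz',o['tool_rot'],degrees=True).as_matrix();T[:3,3]=o['tool_pos']
print("jaw",T[:3,2])
p["cam_to_world"]=T@p["tool_from_camera"];np.save("wrist.npy",p,allow_pickle=True)
cv2.imwrite("pics/w1.png",p["frame"])
for nm,X in dict(axis=[.513,-.072,.104],btn=[.4965,-.2156,.092],ll=[.5484,-.0174,.071],nose=[.461,-.102,.074]).items(): print(nm,proj(p,np.array(X)))
E
```

```text
2.5667 [ 0.48592073 -0.02821582  0.23446556] [47.6499787  89.68516819 48.34487619] 0.0005569154283835355 [ 43.8  -0.3 -42.8 104.4  -0.5  75.7   1.8] [-0.33084114  1.19548955  0.56360336]
jaw [0.99991969 0.01212035 0.00370163]
axis [312.88436362 255.97049253]
btn [290.50928962 382.7512577 ]
ll [350.16167015 187.50665762]
nose [255.931155   272.07257681]
```

View pics/w1.png

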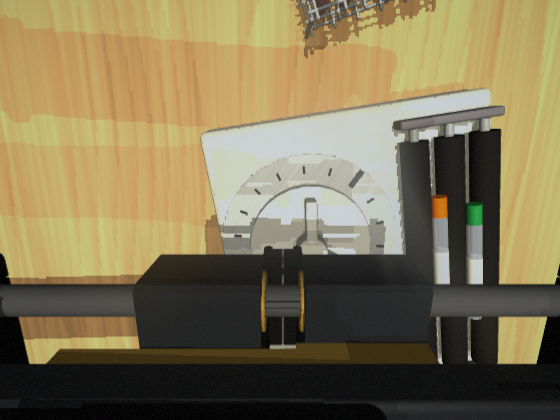

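The wrist view shows the left fin at (311,215) and the long line from about (351,186) to (362,172). I predicted (350,187.5) for its inner end, so the model holds. I'll hold still to settle, then descend.

>>> servo_tool(rows=[0,0,-30,0,1,0,0,-60,0,1,0,0,-90,0,1,0,0,-100,0,1,0,0,-100,0,1,0,0,-100,0,1])

```text
time_s: 3.12
tool_pos: [0.4833, -0.0371, 0.1342]
tool_rot: [28.7, 90.0, 28.7]
force: [0.9, 0.1, 1.4]
grip_width: 0.0003
```

>>> servo_tool(rows=[0,1,-12,0,1,0,2,-24,0,1,0,3,-32,0,1,0,3,-32,0,1,0,3,-32,0,1])

```text
time_s: 3.53
tool_pos: [0.4827, -0.0332, 0.1011]
tool_rot: [157.4, 89.9, 157.6]
force: [0.1, 0.4, 0.3]
grip_width: 0.0005
```

```bash
python3 - <<'E'
from h import *
o=get_obs();print(o['tool_pos'],o['force'])
for n,(x0,y0,x1,y1) in {"scene":(130,170,290,290)}.items():
    p=read_camera(n)
    cv2.imwrite(f"pics/{n}_a.png",cv2.resize(p["frame"][y0:y1,x0:x1],None,fx=4,fy=4,interpolation=cv2.INTER_CUBIC))
E
```

```text
[ 0.48274091 -0.03322149  0.10109355] [0.11741611 0.35432697 0.32179006]
```

View pics/scene_a.png

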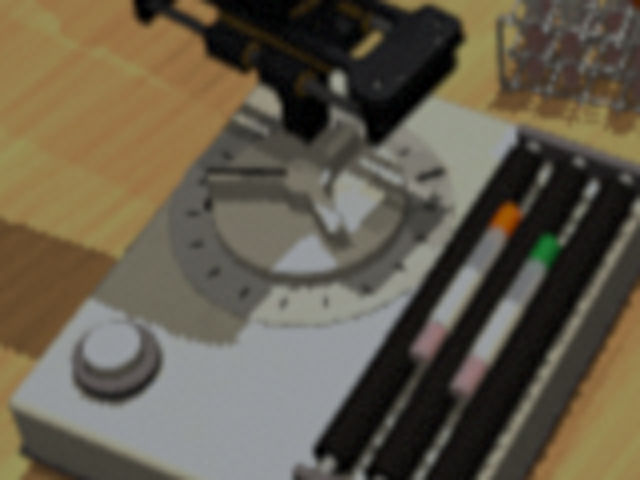

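```bash
cat > arc.py <<'E'
import numpy as np,sys
def pos(phi,r=38,off=20):
    a=np.radians(phi);return np.array([513,-72])+r*np.array([np.cos(a),np.sin(a)])+off*np.array([-np.sin(a),np.cos(a)])
def rows(phi0,step,n,start=None,end=None):
    s=pos(phi0) if start is None else np.array(start)
    out=[]
    for i in range(1,n+1):
        ph=phi0+step*i;d=pos(ph)-s;out+= [round(d[0],1),round(d[1],1),0,round(step*i,1),1]
    return out
E
python3 - <<'E'
from arc import *
for k in range(3): print(rows(90-30*k,-3,10))
E
```

```text
[np.float64(2.0), np.float64(1.0), 0, -3, 1, np.float64(4.1), np.float64(1.9), 0, -6, 1, np.float64(6.2), np.float64(2.7), 0, -9, 1, np.float64(8.3), np.float64(3.3), 0, -12, 1, np.float64(10.5), np.float64(3.9), 0, -15, 1, np.float64(12.7), np.float64(4.3), 0, -18, 1, np.float64(14.9), np.float64(4.6), 0, -21, 1, np.float64(17.2), np.float64(4.8), 0, -24, 1, np.float64(19.4), np.float64(4.9), 0, -27, 1, np.float64(21.7), np.float64(4.9), 0, -30, 1]
[np.float64(2.2), np.float64(-0.1), 0, -3, 1, np.float64(4.5), np.float64(-0.4), 0, -6, 1, np.float64(6.7), np.float64(-0.8), 0, -9, 1, np.float64(8.9), np.float64(-1.3), 0, -12, 1, np.float64(11.0), np.float64(-1.9), 0, -15, 1, np.float64(13.2), np.float64(-2.6), 0, -18, 1, np.float64(15.3), np.float64(-3.5), 0, -21, 1, np.float64(17.3), np.float64(-4.4), 0, -24, 1, np.float64(19.3), np.float64(-5.4), 0, -27, 1, np.float64(21.2), np.float64(-6.6), 0, -30, 1]
[np.float64(1.9), np.float64(-1.2), 0, -3, 1, np.float64(3.7), np.float64(-2.6), 0, -6, 1, np.float64(5.4), np.float64(-4.0), 0, -9, 1, np.float64(7.1), np.float64(-5.6), 0, -12, 1, np.float64(8.6), np.float64(-7.2), 0, -15, 1, np.float64(10.1), np.float64(-8.9), 0, -18, 1, np.float64(11.5), np.float64(-10.6), 0, -21, 1, np.float64(12.8), np.float64(-12.5), 0, -24, 1, np.float64(14.0), np.float64(-14.4), 0, -27, 1, np.float64(15.1), np.float64(-16.3), 0, -30, 1]
```

>>> servo_tool(rows=[2,0,0,0,1,4,0,0,0,1,6,0,0,0,1,7,0,0,0,1,8,0,0,0,1,9,0,0,0,1,10,-1,0,0,1])

```text
time_s: 4.17
tool_pos: [0.4933, -0.0343, 0.1016]
tool_rot: [31.4, 90.0, 31.5]
force: [0.4, 0.3, -0.3]
grip_width: 0.0003
```

>>> servo_tool(rows=[2,1,0,-3,1,4.1,1.9,0,-6,1,6.2,2.7,0,-9,1,8.3,3.3,0,-12,1,10.5,3.9,0,-15,1])

```text
time_s: 4.58
tool_pos: [0.5025, -0.0308, 0.1013]
tool_rot: [-155.1, 89.8, -170.2]
force: [-2.0, -0.6, 2.3]
grip_width: 0.0004
```

>>> servo_tool(rows=[2.2,0.4,0,-3,1,4.4,0.7,0,-6,1,6.7,0.9,0,-9,1,8.9,1.0,0,-12,1,11.2,1.0,0,-15,1,13.4,0.9,0,-18,1,15.7,0.6,0,-21,1,17.9,0.2,0,-24,1,20.1,-0.3,0,-27,1,22.2,-0.9,0,-30,1])

```text
time_s: 5.42
tool_pos: [0.5245, -0.0314, 0.1011]
tool_rot: [-136.5, 89.8, 178.5]
force: [-2.8, -0.0, 0.7]
grip_width: 0.0007
```

```bash
python3 - <<'E'
from h import *
from arc import *
o=get_obs();print(o['tool_pos'],o['force'],o['qpos'].round(0))
for n,(x0,y0,x1,y1) in {"scene":(130,170,290,290)}.items():
    p=read_camera(n)
    cv2.imwrite(f"pics/{n}_b.png",cv2.resize(p["frame"][y0:y1,x0:x1],None,fx=4,fy=4,interpolation=cv2.INTER_CUBIC))
print([float(x) for x in rows(45,-3,10)])
E
```

```text
[ 0.52450189 -0.0313603   0.10107947] [-2.75597652 -0.02609355  0.69301083] [ 34.  13. -37. 109.   9.  62. -52.]
[2.1, -0.7, 0.0, -3.0, 1.0, 4.2, -1.6, 0.0, -6.0, 1.0, 6.3, -2.5, 0.0, -9.0, 1.0, 8.2, -3.5, 0.0, -12.0, 1.0, 10.2, -4.7, 0.0, -15.0, 1.0, 12.1, -5.9, 0.0, -18.0, 1.0, 13.9, -7.3, 0.0, -21.0, 1.0, 15.6, -8.7, 0.0, -24.0, 1.0, 17.2, -10.2, 0.0, -27.0, 1.0, 18.8, -11.9, 0.0, -30.0, 1.0]
```

View pics/scene_b.png

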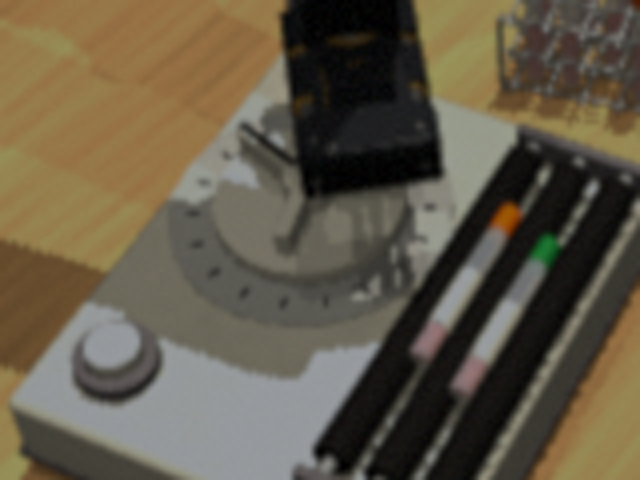

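>>> servo_tool(rows=[2.1,-0.7,0,-3,1,4.2,-1.6,0,-6,1,6.3,-2.5,0,-9,1,8.2,-3.5,0,-12,1,10.2,-4.7,0,-15,1,12.1,-5.9,0,-18,1,13.9,-7.3,0,-21,1,15.6,-8.7,0,-24,1,17.2,-10.2,0,-27,1,18.8,-11.9,0,-30,1])

```text
time_s: 6.3
tool_pos: [0.5434, -0.0425, 0.101]
tool_rot: [-125.5, 89.8, 159.5]
force: [-2.8, 1.4, 0.5]
grip_width: 0.0008
```

```bash
python3 - <<'E'
from h import *
from arc import *
o=get_obs();print(o['time_s'],o['tool_pos'],o['force'],o['qpos'].round(0))
print([float(x) for x in pos(15)])
E
```

```text
6.3 [ 0.54340789 -0.04247781  0.10096982] [-2.82370133  1.40978151  0.52787175] [ 31.  15. -33. 106.   9.  62. -80.]
[544.5288004969342, -42.84635976032284]
```

>>> servo_tool(rows=[-1,3,0,0,1,-2,6,0,0,1,-2,6,20,0,1,-2,6,50,0,1,-30,6,60,7,1,-60,0,60,14,1,-90,-5,60,21,1,-90,-5,60,28,1,-90,-5,60,35,1,-90,-5,60,42,1])

```text
time_s: 7.13
tool_pos: [0.4545, -0.0486, 0.1621]
tool_rot: [-12.6, 89.9, -45.1]
force: [-0.3, 0.6, -0.7]
grip_width: 0.0003
```

>>> servo_tool(rows=[0,0,0,7,1,0,0,0,14,1,0,0,0,21,1,0,0,0,28,1,0,0,0,35,1,0,0,0,42,1,0,0,0,49,1,0,0,0,56,1,0,0,0,63,1,0,0,0,63,1])

```text
time_s: 7.97
tool_pos: [0.4548, -0.0482, 0.1618]
tool_rot: [-61.8, 89.9, -31.5]
force: [0.1, 0.3, -0.3]
grip_width: 0.0005
```

```bash
python3 - <<'E'
from h import *
o=get_obs();print(o['time_s'],o['tool_pos'],o['tool_rot'],o['force'],o['qpos'].round(0))
for n,(x0,y0,x1,y1) in {"scene":(130,170,290,290),"top":(290,190,400,300)}.items():
    p=read_camera(n)
    cv2.imwrite(f"pics/{n}_c.png",cv2.resize(p["frame"][y0:y1,x0:x1],None,fx=4,fy=4,interpolation=cv2.INTER_CUBIC))
E
```

```text
7.9667 [ 0.45482557 -0.04818743  0.16177637] [-61.83630241  89.93756141 -31.45283176] [ 0.05037845  0.25666007 -0.26129439] [ 37.  -1. -33. 114.  -1.  67.  34.]
```

View pics/scene_c.png

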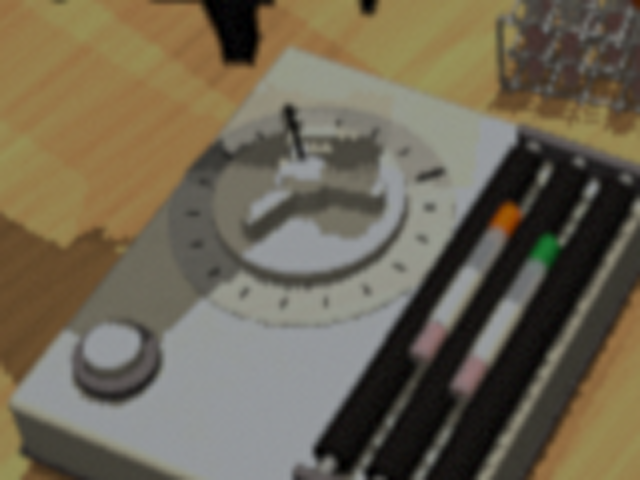

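View pics/top_c.png

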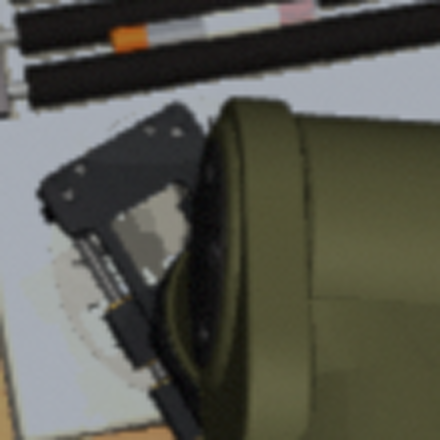

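```bash
python3 - <<'E'
from h import *
from arc import *
p=read_camera("scene")
P=[ray(p,130+(X+.5)/4-.5,170+(Y+.5)/4-.5,.104) for X,Y in [(288,108),(302,158)]]
print(P); d=P[0]-P[1];print(np.degrees(np.arctan2(d[1],d[0])), np.degrees(np.arctan2(P[0][1]+.072,P[0][0]-.513)))
for ph in (135,140,145): print(ph,pos(ph,38,32),pos(ph))
E
```

```text
[array([ 0.47073468, -0.03622261,  0.104     ]), array([ 0.50257863, -0.06180545,  0.104     ])]
141.22225311749133 139.75224593921274
135 [463.50252532 -67.75735931] [471.98780669 -59.27207794]
140 [463.32110765 -72.08749301] [471.03455897 -62.89495969]
145 [463.51777635 -76.41696084] [470.40069359 -66.5871363 ]
```

>>> servo_tool(rows=[4,-12,0,7,1,8.5,-24,0,14,1,8.5,-24,0,20,1,8.5,-24,0,20,1,8.5,-24,-25,20,1,8.5,-24,-50,20,1,8.5,-24,-61,20,1,8.5,-24,-61,20,1])

```text
time_s: 8.78
tool_pos: [0.4609, -0.0716, 0.0982]
tool_rot: [111.3, 89.7, 161.3]
force: [0.9, 1.2, -0.7]
grip_width: 0.0003
```

```bash
python3 - <<'E'
from h import *
from arc import *
o=get_obs();print(o['time_s'],o['tool_pos'],o['force'],o['qpos'].round(0))
s=o['tool_pos'][:2]*1000
for off in (28,24,20): print((pos(140,38,off)-s).round(1))
for a in (140,110,80): print([float(x) for x in rows(a,-3,10)])
E
```

```text
8.7833 [ 0.46091363 -0.07162554  0.09815269] [ 0.87376651  1.20798254 -0.70940454] [ 37.   5. -32. 116.   3.  60.  53.]
[5.  2.6]
[7.5 5.7]
[10.1  8.7]
[0.5, 2.2, 0.0, -3.0, 1.0, 1.2, 4.3, 0.0, -6.0, 1.0, 1.9, 6.5, 0.0, -9.0, 1.0, 2.8, 8.5, 0.0, -12.0, 1.0, 3.8, 10.6, 0.0, -15.0, 1.0, 4.9, 12.5, 0.0, -18.0, 1.0, 6.1, 14.4, 0.0, -21.0, 1.0, 7.3, 16.3, 0.0, -24.0, 1.0, 8.7, 18.1, 0.0, -27.0, 1.0, 10.2, 19.8, 0.0, -30.0, 1.0]
[1.6, 1.6, 0.0, -3.0, 1.0, 3.2, 3.2, 0.0, -6.0, 1.0, 4.9, 4.6, 0.0, -9.0, 1.0, 6.7, 6.0, 0.0, -12.0, 1.0, 8.6, 7.2, 0.0, -15.0, 1.0, 10.5, 8.4, 0.0, -18.0, 1.0, 12.5, 9.5, 0.0, -21.0, 1.0, 14.5, 10.4, 0.0, -24.0, 1.0, 16.6, 11.3, 0.0, -27.0, 1.0, 18.7, 12.0, 0.0, -30.0, 1.0]
[2.2, 0.6, 0.0, -3.0, 1.0, 4.3, 1.1, 0.0, -6.0, 1.0, 6.6, 1.5, 0.0, -9.0, 1.0, 8.8, 1.8, 0.0, -12.0, 1.0, 11.0, 2.0, 0.0, -15.0, 1.0, 13.3, 2.0, 0.0, -18.0, 1.0, 15.5, 2.0, 0.0, -21.0, 1.0, 17.8, 1.8, 0.0, -24.0, 1.0, 20.0, 1.5, 0.0, -27.0, 1.0, 22.2, 1.1, 0.0, -30.0, 1.0]
```

>>> servo_tool(rows=[0,0,0,0,1,2,2.3,0,0,1,4,4.6,0,0,1,5.2,6.2,0,0,1,6.4,7.7,0,0,1,7.7,9.3,0,0,1,7.7,9.3,0,0,1])

```text
time_s: 9.37
tool_pos: [0.4713, -0.0626, 0.1009]
tool_rot: [-43.0, 90.0, 7.1]
force: [0.3, 0.8, 0.2]
grip_width: 0.0006
```

>>> servo_tool(rows=[0.5,2.2,0,-3,1,1.2,4.3,0,-6,1,1.9,6.5,0,-9,1,2.8,8.5,0,-12,1,3.8,10.6,0,-15,1,4.9,12.5,0,-18,1,6.1,14.4,0,-21,1,7.3,16.3,0,-24,1,8.7,18.1,0,-27,1,10.2,19.8,0,-30,1])

```text
time_s: 10.2
tool_pos: [0.4797, -0.0436, 0.1004]
tool_rot: [170.2, 89.8, -169.9]
force: [-2.7, -0.0, 1.9]
grip_width: 0.0007
```

>>> servo_tool(rows=[1.6,1.6,0,-3,1,3.2,3.2,0,-6,1,4.9,4.6,0,-9,1,6.7,6.0,0,-12,1,8.6,7.2,0,-15,1,10.5,8.4,0,-18,1,12.5,9.5,0,-21,1,14.5,10.4,0,-24,1,16.6,11.3,0,-27,1,18.7,12,0,-30,1])

```text
time_s: 11.03
tool_pos: [0.4985, -0.0306, 0.1003]
tool_rot: [177.5, 89.8, 167.4]
force: [-2.3, 1.6, 2.2]
grip_width: 0.0006
```

```bash
python3 - <<'E'
from h import *
from scipy.spatial.transform import Rotation as R
o=get_obs();print(o['time_s'],o['tool_pos'],o['force'],o['qpos'].round(0))
p=read_camera("wrist")
T=np.eye(4);T[:3,:3]=R.from_euler('xyz',o['tool_rot'],degrees=True).as_matrix();T[:3,3]=o['tool_pos']
p["cam_to_world"]=T@p["tool_from_camera"];np.save("wrist.npy",p,allow_pickle=True)
cv2.imwrite("pics/w2.png",p["frame"])
q=read_camera("scene");x0,y0,x1,y1=130,170,290,290
cv2.imwrite("pics/scene_d.png",cv2.resize(q["frame"][y0:y1,x0:x1],None,fx=4,fy=4,interpolation=cv2.INTER_CUBIC))
E
```

```text
11.0333 [ 0.49854143 -0.0305973   0.1002904 ] [-2.32619532  1.60405271  2.2491771 ] [ 29.   9. -30. 112.   5.  61. -14.]
```

View pics/w2.png

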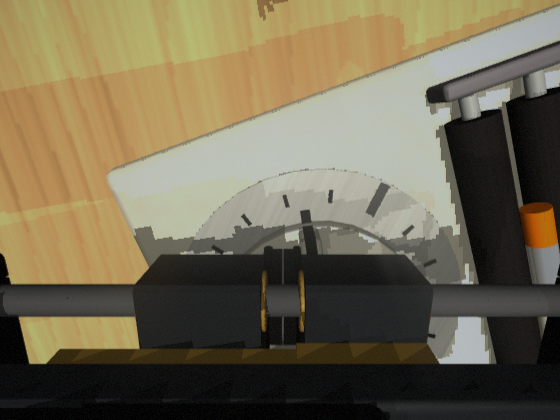

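View pics/scene_d.png

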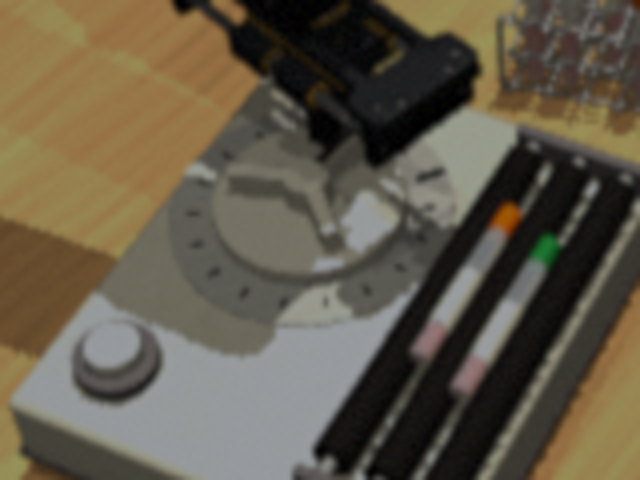

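The wrist view shows the index nose tip at about (306,211) and the long line from (371,214) to (384,187), so the dial still has clockwise turn to go.

```bash
python3 - <<'E'
from h import *
p=np.load("wrist.npy",allow_pickle=True).item()
f=p["frame"][160:260,250:420];cv2.imwrite("pics/w2z.png",cv2.resize(f,None,fx=4,fy=4,interpolation=cv2.INTER_CUBIC))
c=np.array([.513,-.072])
for n,u,v,z in [("tip",306,211,.074),("lin",371,214,.071),("lout",384,187,.071)]:
    P=ray(p,u,v,z);d=P[:2]-c;print(n,P,np.hypot(*d),np.degrees(np.arctan2(d[1],d[0])))
E
```

```text
tip [ 0.51443337 -0.00819354  0.074     ] 0.0638225557451331 88.7131050284293
lin [ 0.54887987 -0.01680414  0.071     ] 0.06583272873559634 56.97425988334884
lout [ 0.55724033 -0.00316584  0.071     ] 0.08182511152911236 57.270784812213435
```

View pics/w2z.png

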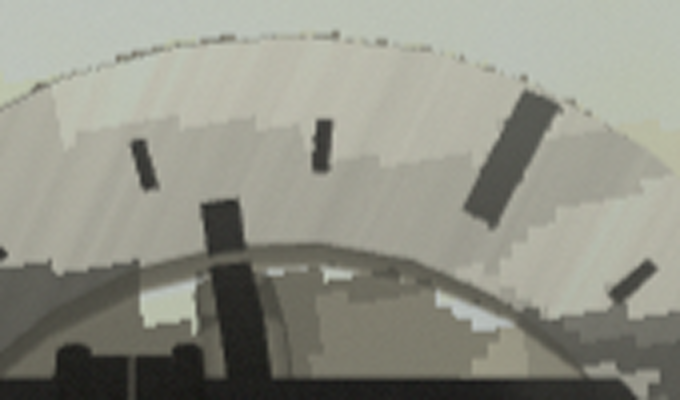

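>>> servo_tool(rows=[2.2,0.6,0,-3,1,4.3,1.1,0,-6,1,6.6,1.5,0,-9,1,8.8,1.8,0,-12,1,11,2,0,-15,1,13.3,2,0,-18,1,15.5,2,0,-21,1,17.8,1.8,0,-24,1,18.5,1.7,0,-25,1,18.5,1.7,0,-25,1])

```text
time_s: 11.97
tool_pos: [0.5179, -0.0291, 0.1004]
tool_rot: [178.2, 89.9, 143.4]
force: [-1.5, 2.7, 0.4]
grip_width: 0.0007
```

```bash
cat > w.py <<'E'
import sys
from h import *
from scipy.spatial.transform import Rotation as R
o=get_obs();print(o['time_s'],o['tool_pos'],o['force'])
p=read_camera("wrist")
T=np.eye(4);T[:3,:3]=R.from_euler('xyz',o['tool_rot'],degrees=True).as_matrix();T[:3,3]=o['tool_pos']
p["cam_to_world"]=T@p["tool_from_camera"];np.save("wrist.npy",p,allow_pickle=True)
f=p["frame"][140:270,220:400];cv2.imwrite(f"pics/{sys.argv[1]}.png",cv2.resize(f,None,fx=4,fy=4,interpolation=cv2.INTER_CUBIC))
E
python3 w.py w3
```

```text
11.9667 [ 0.51792394 -0.02913295  0.10040213] [-1.50806453  2.73810762  0.43813984]
```

View pics/w3.png

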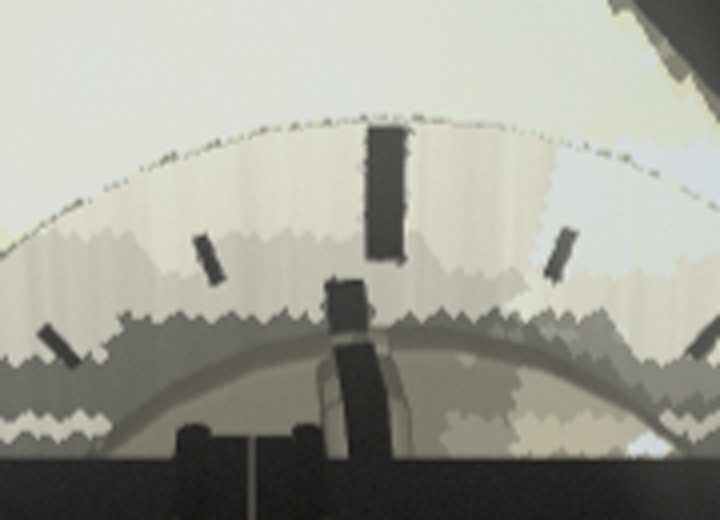

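```bash
cat > m.py <<'E'
import sys
from h import *
p=np.load("wrist.npy",allow_pickle=True).item();c=np.array([.513,-.072]);a=[float(x) for x in sys.argv[1:]]
Q=[]
for n,u,v,z in [("tip",a[0],a[1],.074),("lin",a[2],a[3],.071)]:
    P=ray(p,220+(u+.5)/4-.5,140+(v+.5)/4-.5,z);d=P[:2]-c;Q.append(P);print(n,P,np.hypot(*d),np.degrees(np.arctan2(d[1],d[0])))
print(np.linalg.norm((Q[0]-Q[1])[:2]))
E
python3 m.py 347 281 386 261
```

```text
tip [ 0.54202673 -0.01535787  0.074     ] 0.0636465341032052 62.866754224433194
lin [ 0.5475905  -0.01682511  0.071     ] 0.06512120798785284 57.91538498895651
0.005753989231333817
```

>>> servo_tool(rows=[1,-0.1,0,-1.5,1,2,-0.3,0,-3,1,3,-0.5,0,-4.2,1,3.7,-0.6,0,-5,1,3.7,-0.6,0,-5,1,3.7,-0.6,0,-5,1])

```text
time_s: 12.52
tool_pos: [0.5219, -0.03, 0.1005]
tool_rot: [149.7, 90.0, 109.8]
force: [-0.9, 2.5, -0.6]
grip_width: 0.0007
```

```bash
python3 w.py w4
```

```text
12.5167 [ 0.5218905  -0.03003476  0.10049477] [-0.93420419  2.54188936 -0.64646097]
```

View pics/w4.png

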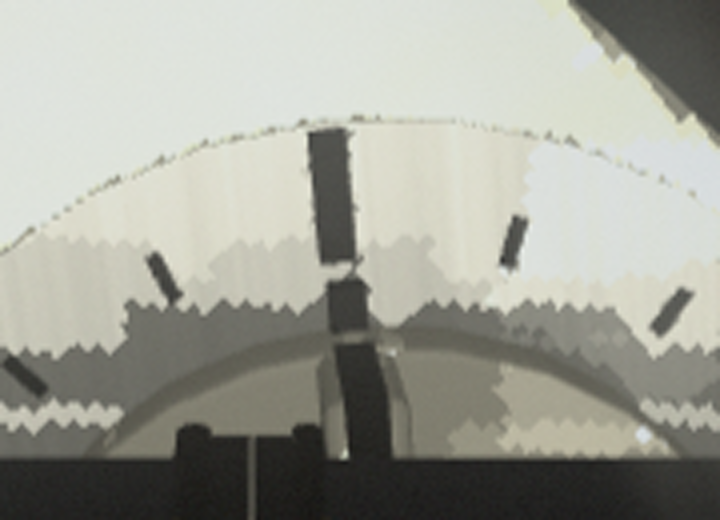

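```bash
python3 m.py 348 281 337 262
```

```text
tip [ 0.5471742  -0.01861172  0.074     ] 0.06338914902971705 57.37641654066007
lin [ 0.54733835 -0.0163636   0.071     ] 0.06537990282423904 58.31743971161991
0.002254108563384208
```

Lined up to within about 1°. Now I'll back off the fin, lift, and look again.

>>> servo_tool(rows=[-1.5,1,0,0,1,-3,2,0,0,1,-5,3.3,0,0,1,-5,3.3,0,0,1,-5,3.3,25,0,1,-5,3.3,60,0,1,-5,3.3,60,0,1,-5,3.3,60,0,1])

```text
time_s: 13.23
tool_pos: [0.5188, -0.0272, 0.1629]
tool_rot: [25.7, 89.7, -14.2]
force: [-0.8, -0.6, -0.8]
grip_width: 0.0005
```

```bash
python3 w.py w5; python3 - <<'E'
from h import *
p=np.load("wrist.npy",allow_pickle=True).item();cv2.imwrite("pics/w5f.png",p["frame"])
E
```

```text
13.2333 [ 0.51877918 -0.027234    0.16294035] [-0.81646616 -0.57582807 -0.8439035 ]
```

View pics/w5.png

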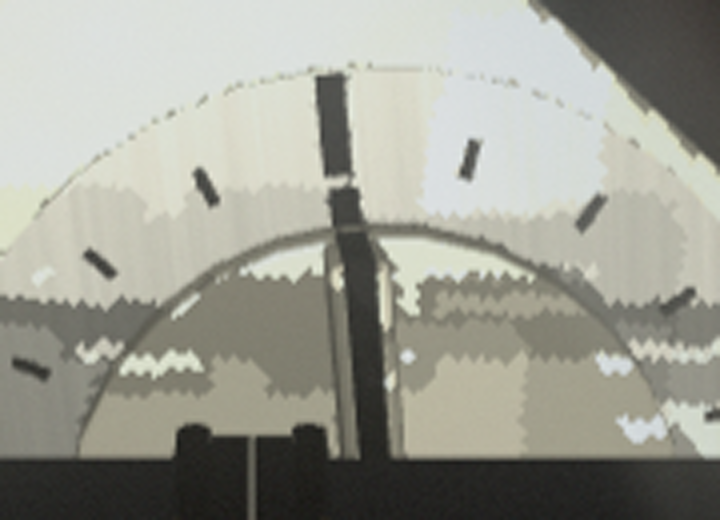

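The wrist view shows the index nose (343,205) meeting the long line's inner end (340,178). They are aligned, and the finger is clear. Next, to the button.

>>> servo_tool(rows=[-4,-36,0,0,1,-8,-72,0,0,1,-12,-108,0,0,1,-16,-144,0,0,1,-20,-175,0,0,1,-21,-189,0,0,1,-21,-189,-20,0,1,-21,-189,-31,0,1,-21,-189,-31,0,1,-21,-189,-31,0,1])

```text
time_s: 14.12
tool_pos: [0.4953, -0.2141, 0.1282]
tool_rot: [-174.1, 89.8, 146.1]
force: [-0.1, 0.4, 0.0]
grip_width: 0.0005
```

```bash
python3 - <<'E'
from h import *
o=get_obs();print(o['time_s'],o['tool_pos'],o['force'])
q=read_camera("scene");x0,y0,x1,y1=130,190,290,310
cv2.imwrite("pics/scene_e.png",cv2.resize(q["frame"][y0:y1,x0:x1],None,fx=4,fy=4,interpolation=cv2.INTER_CUBIC))
E
```

```text
14.1167 [ 0.49529545 -0.21405814  0.12823125] [-0.06430445  0.44856824  0.03876474]
```

View pics/scene_e.png

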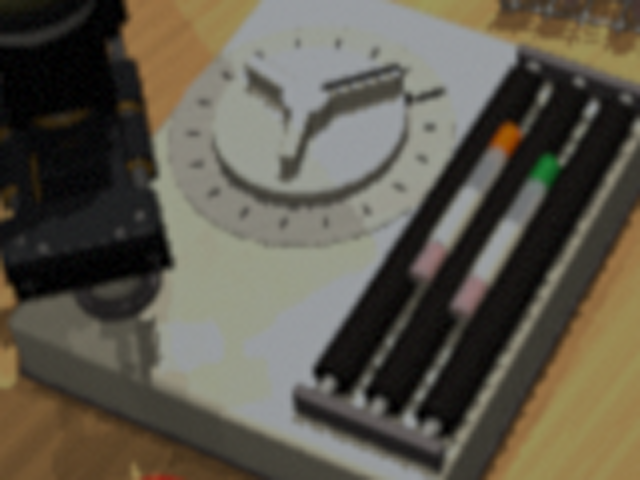

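The scene view also shows the index nose (408,98) in line with the long line (430,95). Pressing the button.

>>> servo_tool(rows=[0.5,-1,-12,0,1,0.5,-1,-22,0,1,0.5,-1,-26,0,1,0.5,-1,-29,0,1,0.5,-1,-31,0,1,0.5,-1,-32,0,1,0.5,-1,-32,0,1,0.5,-1,-32,0,1])

```text
time_s: 14.83
tool_pos: [0.4963, -0.2165, 0.0979]
tool_rot: [-173.7, 90.0, 146.4]
force: [-2.3, 1.3, 4.4]
grip_width: 0.0
```

>>> servo_tool(rows=[0,0,-1,0,1,0,0,-2,0,1,0,0,-2.5,0,1,0,0,-2.5,0,1,0,0,-2.5,0,1])

```text
time_s: 15.25
tool_pos: [0.4966, -0.2168, 0.0972]
tool_rot: [-33.3, 90.0, -73.2]
force: [-6.0, 4.1, 15.9]
grip_width: 0.0003
```

The force rose to 16 N with the tip at 86 mm, so the button is at its stop. Releasing.

>>> servo_tool(rows=[0,0,10,0,1,0,0,30,0,1,0,0,60,0,1,0,0,90,0,1,0,-30,120,0,1,0,-70,140,0,1,0,-110,140,0,1,0,-140,140,0,1,0,-140,140,0,1,0,-140,140,0,1])

```text
time_s: 16.08
tool_pos: [0.4955, -0.36, 0.2344]
tool_rot: [-43.7, 90.0, -83.9]
force: [0.4, 0.7, 0.2]
grip_width: 0.0004
```

```bash
python3 - <<'E'
from h import *
o=get_obs();print(o['time_s'],o['tool_pos'],o['force'])
for n,(x0,y0,x1,y1) in {"top":(270,150,440,310),"scene":(130,170,310,330)}.items():
    p=read_camera(n)
    cv2.imwrite(f"pics/{n}_f.png",cv2.resize(p["frame"][y0:y1,x0:x1],None,fx=4,fy=4,interpolation=cv2.INTER_CUBIC))
    if n=="scene": print(dep(p,130+112/4,170+345/4))
E
```

```text
16.0833 [ 0.49554386 -0.35996039  0.23438225] [0.44756936 0.68182711 0.19497426]
[ 0.49717331 -0.21502615  0.09136205]
```

View pics/top_f.png

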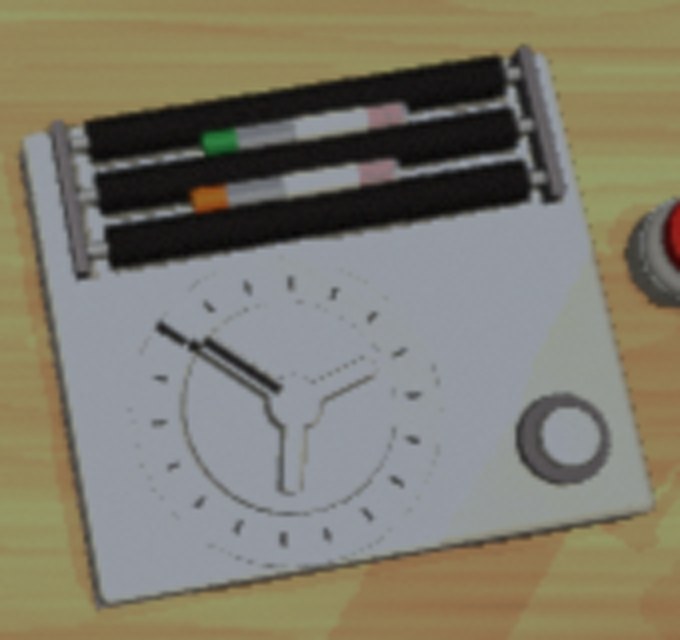

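View pics/scene_f.png

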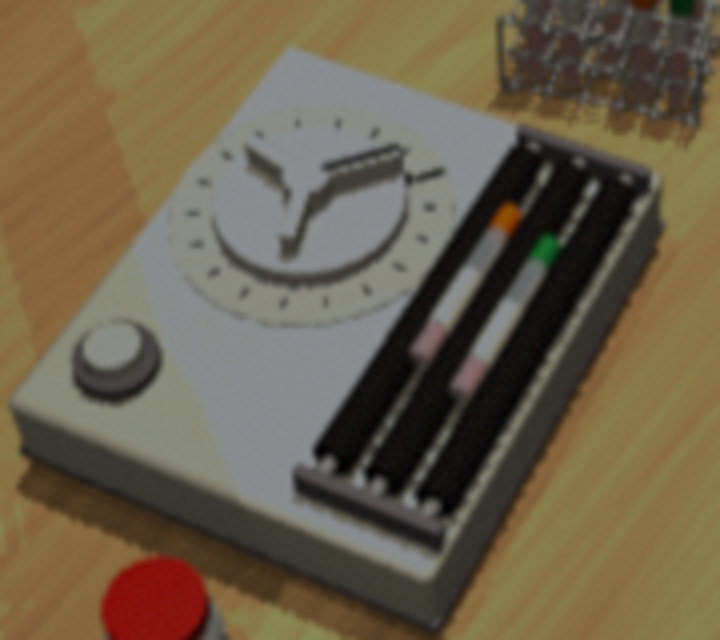

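In both views the index nose meets the long line (top picture, about (195,345)). The button is back up at 91 mm, the tubes, cup and rack are in place, and the arm is clear.

```bash
python3 -c "
from cell import *
print(sign_off())"
```

```text
the job is handed in; nothing more can be done
None
```

The dial is set on the long line, the start button was pressed after that, and the job is handed in; `sign_off()` gave no verdict.

- **Dial:** I turned it about 153° clockwise with the closed fingertips against the fins, in two strokes at roughly 3 N. The last wrist measurement put the index about 1° from the long line, with the tip 2.3 mm from the line's inner end (limit 6 mm). The pictures taken after backing off still show them lined up.
- **Button:** I pressed it until the force rose to 16 N at its stop, about 5.8 mm down, then let it go. Its top then measured 91 mm, against 92 mm when fully up.
- **Surroundings:** In the final pictures the sample tubes, cup and rack show no visible shift. The arm ended clear of everything, about 16 s into the 51 s allowed.
- **Disagreements:** While pushing, the dial lagged the planned finger angle by about 5 to 9°, which I corrected from the wrist images. The first button press only reached 4.4 N and about 5.1 mm, so I pushed on to the stop. I had no direct check of how high the dial sat on its seat.

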